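# Check that the sanitised slicker brush has cooled

## Task

The slicker brush has just come out of the hot sanitiser: press its handle down past the sprung jaw until it sits fully home in both forks of the clip stand, pins down with the head over the small steel rest, and let go of it. Then lift the contact thermometer out of its stand and hold it upright with its sprung tip on the round steel disc on the back of the brush head, pressing lightly so that the tip is pushed about half way in. Finish while still holding it there, and leave the jar, ramekin, comb, groomer and bottle where they are.

Things in the scene. Friction and masses are not known exactly. Their poses are not given: they have to be found in the camera images.
- brush: Red slicker brush, 120 g, on its pins (mm). Origin under the centre of the pin pad, z up, x from handle to head. Pin pad 44 x 80, z 0 to 18; head 50 (x) x 90 (y), z 18 to 32, flat back on top. Round handle, diameter 12, along x at z = 25, from x = -25 at the head to its free end at x = -150, clear of the counter.
- brush_grip (a point): Point on the handle's axis, x = -87, z = 25 mm of the brush: midway between the two forks when seated; a good place to grip. Axes as the brush.
- brush_spot (a point): Centre of the flush steel disc, 16 mm across, in the middle of the back of the head (z = 32 mm of the brush).
- clip: Fixed clip stand (mm). Origin on the counter midway between its forks, z up, x along the slot to the head rest. Forks at x = -45 and 45, 12 thick, slot 15 wide, floor z = 54. Fixed prong at -y to z = 76, lip flaring out to z = 91; low prong at +y to z = 64. Between the forks nothing is above z = 29. Head rest 34 x 60 at x = 87, top z = 34, 1 below a seated brush's pins. Base 176 x 60 x 10.
- clip_seat (a point): Where point brush_grip lies when the brush is home: x = 0, y = 0, z = 60 mm of the clip, midway between the forks. Axes as the clip; the brush's x then points as the clip's x.
- jaw (a joint): Sprung jaw, rad: 0 shut, opens to the clip's +y, at most 0.6. One piece hinged along x at y = 15.5, z = 24 mm of the clip, a tooth over each fork: smooth slope from y = 11, z = 85 down to a point at y = 1, z = 67. A handle pressed straight down swings it about 0.15 rad aside (3 to 8 N), drops below, and it snaps back over.
- stand: Fixed wooden block 64 x 64 mm, 75 high, with an upright hole 16 wide, 70 deep in its middle that holds the thermometer. Origin under its centre, on the counter. In some starts it has changed places with the jar.
- probe: Contact thermometer, 100 g, upright in the stand (mm). Origin on its axis at the underside of the flange (26 across, 6 high) that rests on the stand's top; z up. White box head 36 (x) x 24 (y), z = 6 to 60, to be gripped across the 24 (its y). Steel shaft, diameter 12, down to z = -50; thin brass sprung tip down to z = -66.
- probe_tip (a point): The end of the brass tip (moves up with it when pushed in), 66 mm below the flange's underside when out.
- plunger (a joint): How far the sprung tip is pushed in, m: 0 out, 0.014 fully in. Spring 0.2 N per mm with 0.6 N at first: 2 N half way in (7 mm), 3.4 N fully in.
- jar: Bystander, to be left alone: closed amber glass jar, 60 across, 85 high mm. Origin under its centre, z up.
- ramekin: Bystander, to be left alone: white ceramic ramekin, 84 across, 45 high mm. Origin under its centre, z up.
- comb: Bystander, to be left alone: fine steel comb lying flat, 170 long (its y), 32 wide, 8 thick mm. Origin under its centre, z up.
- groomer: Bystander, to be left alone: round purple silicone groomer, 72 across, 34 high mm. Origin under its centre, z up.
- spray: Bystander, to be left alone: closed white bottle, 52 across, 150 high mm. Origin under its centre, z up.
Not all that is in view belongs to the job. What is shaped like the stand but green or turquoise is not meant.

How it is judged:
By the outcome, as a careful person would: the job done as asked, in the order asked, and still so for the second after the job is handed in, while the arm keeps its last pose, push and grip.
It also fails if it takes over 61 s, if anything falls off the work surface, if the arm or the gripper's body presses on something with over 40 N, if the wrist force passes 120 N, or if a joint passes its speed limit or range.

## Robot

A 6-joint arm with a two-finger parallel gripper is mounted at the origin on the work surface. World frame = base frame: x ahead of the robot, y to its left, z up, the work surface at z = 0. Lengths are in m, angles in rad, forces in N, time in s.
With the tool pointing down it reaches from about 0.35 to 0.85 m from the base axis. Payload 8.1 kg.
Tool frame: the origin (TCP) lies on the centre line of the jaws, within the pads' length; the fingertips stand 17 mm ahead of it and the grasp point (between the pads) lies 2 mm behind it; z points along the fingers, y is the line along which they close (so a half turn about z gives the same grasp; the last joint's range is limited). The gripper opens to 93 mm and grips with 3 to 60 N. Pads are 15 mm wide; open, the fingers measure 128 mm over their backs; the gripper's body (75 mm by 188 mm) begins 65 mm behind the grasp point.
Start: joints at [-1.428, 0.13, 1.488, -0, 1.523, -0.085], TCP at [0.136, -0.584, 0.236] pointing down, gripper open.
Joint ranges: [-2.96, 2.96], [-0.89, 2.26], [0.02, 2.5], [-1.34, 4.48], [0, 2.73], [-2.66, 2.66]. Speed limits (rad/s): [2.39, 2.39, 2.79, 3.14, 3.14, 3.14].

## Interface

Orientations are given as a rotation vector (axis times angle).
In Python, from plant import robot, optics, close_job, models gives the robot as it stands.
- The arm moves only by the shell command python3 -m inch 'ROWS' [OPENING] [FORCE]. ROWS is a JSON object of lists of equal length, an entry for each row: "travel": the shift along the tool's x, y, z in m, a list of three; "spin": the turn about the tool's z in rad. In form: {"travel": [[x, y, z], ...], "spin": [spin, ...]}. A call has 1 to 10 rows; each row is the pose to reach, as a shift and turn from the pose commanded when the call began, along the tool's axes at that moment; what a row does not reach only later rows make up. A row lasts 1/12 s, in which the tool goes at most 41.7 mm and 7.16 degrees, less where a joint would pass 70% of its speed; a pose out of reach is approached as far as the arm can. A call with a gripper value outside its range is refused whole. OPENING is the closure, from 0 (fully open) to 1 (shut), set as the call begins (- or left out, the last holds). The fingers move at their own pace and stop on an object; FORCE is the grip in N (left out, the last holds). Time passes only in rows, so rows that repeat a pose let the fingers close. It gives the time, the measured TCP pose, the force, the opening and the grip force at its end, in the units of the state.
- robot.read_state(): the state, without advancing time (a new reading comes with each control period).
- optics.read_camera(name): name is "side" or "top"; returns (picture, depth): 384x512x3 uint8, red, green, blue; 384x512 float32, m along the optical axis (not along the pixel's ray), 0 where there is no reading.
- optics.camera_info(name): a dict with "camera_matrix" (3x3 intrinsics, pixels), "view" (4x4, takes a point from world to camera coordinates). Camera axes: x right, y down, z forward; pixel columns grow to the right and rows downward; lengths in m; the calibration is good to about 2 mm. A picture is of the moment at which its call begins. camera_info takes no time and is no camera call.
- close_job(): hands the job in; it is judged then, once.
Trained networks look in the newest picture that a camera, given by its name, has taken for a name from the list of things; names that differ only in an ending like _2 or _b are one class to them, and where a whole thing is asked for, a point or a joint stands for the part that bears it (a point fixed in the world has none). Each returns a list of dicts, best first, with "p" (0 to 1); they miss things now and then, are a little off and sometimes report something else, mostly with a low value. They report only what shows in the picture. A call takes as long as a camera call. They do not tell look-alikes from the thing itself.
- models.look_for(camera, name): "centre" ([x, y, z] in m, in world coordinates, good to about 4 mm: the middle of the surface that is visible of it).
- models.masks_of(camera, name): "region" (384x512 bool, what is visible of it).
The state is a dict: "t": time; "q": joint angles; "dq": joint speeds; "joint_torque": joint torques, N m; "tool_pos": TCP position; "orientation": TCP orientation; "force": force on the tool from outside, world axes, zero at the start; "wrist_torque": the same for the moment, N m; "opening": finger opening in m; "gripper_force": force on a finger pad.
Only numpy, scipy, OpenCV 4.12 (cv2) and the standard library are available. Lean on these libraries where they do the work, as an engineer would, in place of code of your own. Each camera call takes 0.05 s, during which the arm holds its last target. There are 200 camera calls.

## Working session

There is one attempt and no reset: what is moved stays moved. The work goes in short steps, Python scripts to look and compute and a shell command to move; the robot and the scene stay as the last step left them, time stands still between calls to the robot, and variables do not carry over. Pictures are saved under pics/ and viewed, at most 10 in all, crops included, and the job is handed in when it is done.

```bash
ls; mkdir -p pics
cat > h.py <<'E'
import numpy as np, cv2
from plant import robot, optics, close_job, models
def info(n):
    c=optics.camera_info(n); return np.array(c["camera_matrix"]),np.array(c["view"])
def world(n,depth):
    K,V=info(n); v,u=np.mgrid[:depth.shape[0],:depth.shape[1]]
    P=np.stack([(u-K[0,2])*depth/K[0,0],(v-K[1,2])*depth/K[1,1],depth,np.ones_like(depth)],-1)
    return (P@np.linalg.inv(V).T)[...,:3]
def proj(n,p):
    K,V=info(n); c=V[:3,:3]@np.asarray(p)+V[:3,3]; return (K@c/c[2])[:2]
E
python3 - <<'E'
from h import *
s=robot.read_state(); print({k:np.round(v,3).tolist() for k,v in s.items()})
for n in("top","side"):
    p,d=optics.read_camera(n); np.savez(f"pics/{n}0.npz",p=p,d=d)
    cv2.imwrite(f"pics/{n}0.png",cv2.cvtColor(p,cv2.COLOR_RGB2BGR))
    for o in("brush","brush_spot","clip","jaw","stand","probe","jar"):
        r=models.look_for(n,o); print(n,o,[(np.round(x["centre"],3).tolist(),round(x["p"],2),np.round(proj(n,x["centre"])).tolist()) for x in r])
E
```

```text
pics
{'t': 0.0, 'q': [-1.428, 0.131, 1.489, -0.0, 1.523, -0.085], 'dq': [-0.0, 0.001, 0.0, 0.0, 0.002, -0.001], 'joint_torque': [0.002, -55.984, -49.175, 0.077, 0.035, -0.0], 'tool_pos': [0.135, -0.584, 0.235], 'orientation': [-3.119, -0.357, 0.0], 'force': [0.201, 0.117, 0.234], 'wrist_torque': [0.008, 0.016, 0.058], 'gripper_force': 0.0, 'opening': 0.093}
top brush [([0.466, -0.242, 0.038], 0.62, [349.0, 250.0])]
top brush_spot [([0.468, -0.238, 0.028], 0.68, [346.0, 249.0])]
top clip [([0.541, 0.092, 0.009], 0.95, [210.0, 217.0])]
top jaw [([0.524, 0.068, 0.029], 0.79, [219.0, 224.0])]
top stand [([0.41, -0.105, 0.075], 0.95, [293.0, 275.0]), ([0.531, -0.086, 0.075], 0.9, [286.0, 222.0]), ([0.621, -0.15, 0.081], 0.61, [314.0, 183.0]), ([0.698, -0.291, 0.074], 0.59, [374.0, 152.0])]
top probe [([0.628, -0.161, 0.136], 0.71, [324.0, 178.0])]
top jar [([0.49, 0.324, 0.086], 0.79, [104.0, 238.0]), ([0.624, -0.152, 0.081], 0.45, [315.0, 182.0])]
side brush [([0.461, -0.233, 0.032], 0.85, [335.0, 179.0]), ([0.595, 0.37, 0.033], 0.5, [140.0, 275.0])]
side brush_spot [([0.462, -0.232, 0.033], 0.89, [334.0, 179.0])]
side clip [([0.533, 0.107, 0.024], 0.77, [238.0, 230.0])]
side jaw [([0.526, 0.072, 0.044], 0.61, [249.0, 219.0])]
side stand [([0.517, -0.062, 0.059], 0.64, [284.0, 192.0]), ([0.399, -0.084, 0.058], 0.61, [324.0, 207.0]), ([0.675, -0.289, 0.067], 0.57, [290.0, 135.0]), ([0.612, -0.141, 0.057], 0.56, [276.0, 166.0])]
side probe [([0.622, -0.161, 0.119], 0.59, [278.0, 144.0])]
side jar [([0.472, 0.345, 0.063], 0.87, [181.0, 290.0]), ([0.46, -0.23, 0.034], 0.63, [334.0, 179.0])]
```

View pics/top0.png

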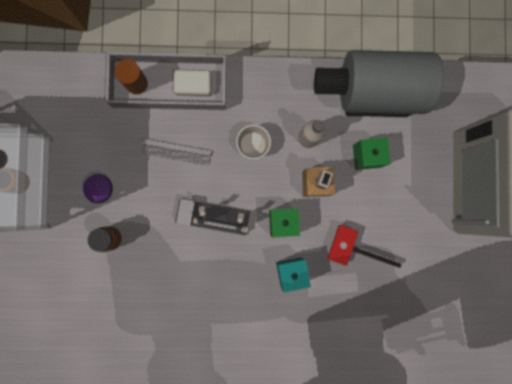

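View pics/side0.png

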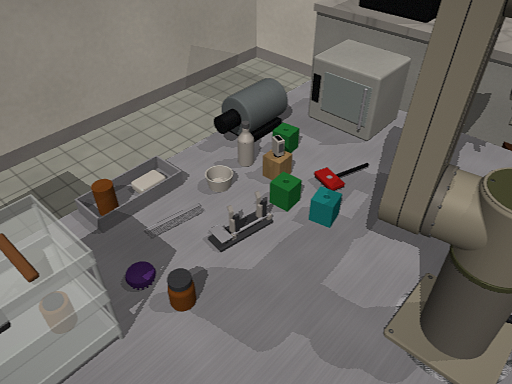

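The probe sits in the wooden block at top (318,182) / side (278,163). The blocks at top (372,153), (286,222) and (293,275) are green or turquoise decoys. The brush is at (343,245) with its handle running to (400,264). The clip is at (220,216), with its head rest at the left end, so clip x ≈ world +y. Next I'll measure the poses and take one enlarged crop.

Run:
```python
from h import *
def rect(P):
    (c,s,a)=cv2.minAreaRect((P[:,:2]*1000).astype(np.float32)); return np.round(c,1).tolist(),np.round(s,1).tolist(),round(a,1)
for n in("top","side"):
    z=np.load(f"pics/{n}0.npz"); p=z["p"].astype(int); d=z["d"]; W=world(n,d); Z=W[...,2]
    R,G,B=p[...,0],p[...,1],p[...,2]
    def reg(cx,cy,r): return (np.hypot(W[...,0]-cx,W[...,1]-cy)<r)&(d>0)
    red=(R>120)&(G<60)&(B<60)&reg(.465,-.24,.08)
    print(n,"red",red.sum(),rect(W[red&(Z>.026)&(Z<.04)]),np.median(Z[red]))
    h=reg(.45,-.31,.13)&~red&(Z>.016)&(Z<.045)&(R<70)
    P=W[h]; print("handle",h.sum(),P.mean(0).round(4)); l=cv2.fitLine(P[:,:2].astype(np.float32),cv2.DIST_HUBER,0,.001,.001).ravel(); print(l.round(4),"ang",np.degrees(np.arctan(l[1]/l[0])), "span",((P[:,:2]-l[2:])@l[:2]).min(),((P[:,:2]-l[2:])@l[:2]).max(),P[:,2].max())
    st=reg(.625,-.155,.06)&(Z>.068)&(Z<.08); print("standtop",st.sum(),rect(W[st]),np.median(Z[st]))
    b=reg(.625,-.155,.06)&(Z>.125)&(Z<.15); print("box top",b.sum(),rect(W[b]),np.median(Z[b]))
    b=reg(.625,-.155,.06)&(Z>.085)&(Z<.15); print("box all",b.sum(),rect(W[b]))
    c=reg(.54,.09,.13)
    for lo,hi in((.005,.018),(.028,.04),(.058,.08),(.08,.1)):
        m=c&(Z>lo)&(Z<hi); 
        if m.sum()>3: print("clip",lo,hi,m.sum(),rect(W[m]),np.median(Z[m]))
    m=c&(Z>.048); print((np.c_[W[m]*1000]).round(0).astype(int).tolist()[:70] if n=="top" else "")
p=np.load("pics/top0.npz")["p"]
cr=p[130:290,160:420]; cv2.imwrite("pics/crop0.png",cv2.cvtColor(cv2.resize(cr,None,fx=3,fy=3,interpolation=cv2.INTER_CUBIC),cv2.COLOR_RGB2BGR))
```

```text
top red 661 ([478.2, -229.3], [48.7, 87.1], 71.0) 0.03187442183676659
handle 204 [ 0.4503 -0.3104  0.0297]
[ 0.3177  0.9482  0.4498 -0.3117] ang 71.47481 span -0.06035345962528615 0.060612506029679485 0.036525086051335975
standtop 516 ([627.0, -165.5], [63.7, 64.8], 3.4) 0.07455382137618682
box top 187 ([627.1, -165.2], [23.9, 36.1], 71.0) 0.13430942044563332
box all 249 ([627.0, -164.9], [24.3, 36.6], 71.0)
clip 0.005 0.018 1070 ([541.0, 96.8], [210.9, 238.9], 52.2) 0.009599539712079497
clip 0.028 0.04 405 ([541.0, 88.1], [161.0, 59.4], 80.9) 0.03336796477627946
clip 0.058 0.08 52 ([535.4, 65.8], [100.0, 27.9], 83.3) 0.07474819562651192
clip 0.08 0.1 96 ([537.7, 65.2], [101.7, 37.4], 80.6) 0.0843708423973008
[[562, 112, 91], [562, 110, 90], [562, 108, 91], [562, 105, 93], [563, 103, 90], [563, 101, 90], [560, 112, 91], [560, 110, 91], [560, 108, 93], [560, 105, 94], [560, 103, 93], [560, 101, 94], [558, 113, 85], [558, 110, 86], [558, 108, 89], [558, 106, 91], [558, 103, 89], [558, 101, 89], [556, 113, 84], [556, 108, 88], [556, 106, 85], [556, 103, 89], [556, 102, 83], [554, 113, 7
[... 743 characters left out ...]
77.3, -230.6], [49.5, 89.5], 70.4) 0.032024899651135086
handle 135 [ 0.4494 -0.3015  0.0284]
[ 0.3398  0.9405  0.4449 -0.3185] ang 70.13789 span -0.053912454029580385 0.11941323554382119 0.03438953326542238
standtop 235 ([626.6, -165.9], [68.6, 67.0], 2.0) 0.07473939615187675
box top 84 ([628.2, -163.9], [26.4, 39.1], 79.2) 0.1340091809246467
box all 223 ([627.8, -164.3], [25.6, 41.1], 74.6)
clip 0.005 0.018 695 ([570.5, 81.0], [177.5, 122.6], 80.7) 0.009724097333183246
clip 0.028 0.04 340 ([536.0, 88.8], [162.7, 62.2], 75.9) 0.03340941633321509
clip 0.058 0.08 135 ([534.9, 64.9], [102.0, 32.6], 79.6) 0.0697339351045011
clip 0.08 0.1 90 ([537.7, 63.8], [105.9, 39.3], 79.9) 0.0843069463570627
```

View pics/crop0.png

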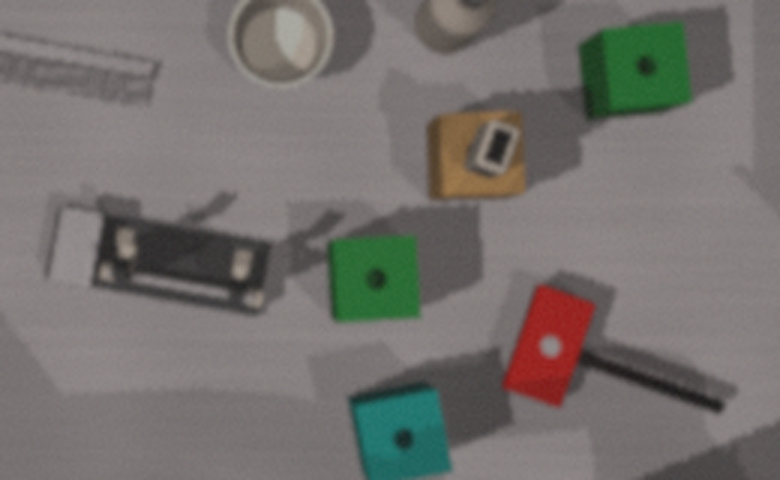

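The crop confirms the thermometer: white box in the wooden block at crop (495,147). The blocks at crop (647,65), (376,278) and (403,437) are green or turquoise and empty. Now the clip pose in more detail.

```bash
cat > clipfit.py <<'E'
from h import *
from scipy.optimize import minimize
# boxes in clip frame (mm): distance of points to union of solid surfaces
B=[(-88,88,-30,30,0,10),(70,104,-30,30,0,34)]
for x in(-45,45): B+=[(x-6,x+6,-7.5,7.5,10,54),(x-6,x+6,-12,-7.5,10,76),(x-6,x+6,7.5,12,10,64)]
B=np.array(B,float)
def sd(P):
    c=(B[:,::2]+B[:,1::2])/2;h=(B[:,1::2]-B[:,::2])/2
    q=abs(P[:,None]-c)-h; return (np.linalg.norm(np.maximum(q,0),axis=2)+np.minimum(q.max(2),0)).min(1)
for names in(("top",),("side",),("top","side")):
    Q=[]
    for n in names:
        d=np.load(f"pics/{n}0.npz")["d"]; W=world(n,d)
        m=(d>0)&(np.hypot(W[...,0]-.54,W[...,1]-.08)<.13)&(W[...,2]>.0065)&(W[...,2]<.08); Q.append(W[m]*1000)
    Q=np.vstack(Q)
    def loc(v,Q=Q):
        a=np.radians(v[2]);c,s=np.cos(a),np.sin(a);D=Q[:,:2]-v[:2]
        return np.c_[D@[c,s],D@[-s,c],Q[:,2]]
    def cost(v):
        e=abs(sd(loc(v))); e=np.minimum(e,6); return np.mean(np.where(e<2,e*e/4,e-1))
    best=min((minimize(cost,[x0,y0,a0],method="Nelder-Mead",options=dict(initial_simplex=[[x0,y0,a0],[x0+5,y0,a0],[x0,y0+5,a0],[x0,y0,a0+3]])) for x0 in(535,545) for y0 in(60,70) for a0 in(79,83)),key=lambda r:r.fun)
    print(names,len(Q),best.x.round(2),best.fun)
    L=loc(best.x)
    for nm,m in(("rest top",(abs(L[:,2]-34)<2)&(L[:,0]>66)),("base top",(abs(L[:,2]-10)<2.5)&(abs(L[:,1])<36)&(abs(L[:,0])<94))):
        print(nm,m.sum(),np.percentile(L[m],[1,99],axis=0).round(1).tolist())
    m=(L[:,2]>66)&(abs(L[:,0])<60); H=L[m]
    for s in(-1,1):
        h=H[(H[:,0]*s>0)&(H[:,1]<0)]; print("fixed prong",len(h),h[:,0].min().round(1),h[:,0].max().round(1),h[:,1].min().round(1),h[:,1].max().round(1))
    f=(abs(L[:,2]-54)<2.5)&(abs(abs(L[:,0])-45)<8)&(abs(L[:,1])<12); print("floor y",np.percentile(L[f][:,1],[5,95]).round(1) if f.sum() else 0)
E
python3 clipfit.py
```

```text
('top',) 1608 [535.58  66.88  79.97] 1.24998860558707
rest top 248 [[68.7, -29.9, 32.1], [101.8, 28.2, 35.9]]
base top 783 [[-65.9, -30.9, 7.6], [69.5, 28.0, 12.4]]
fixed prong 3 -48.8 -46.6 -9.7 -0.2
fixed prong 8 37.6 48.9 -11.8 -0.0
floor y [-8.2 -1. ]
('side',) 1383 [533.97  64.37  79.22] 1.4231149754999561
rest top 188 [[70.4, -30.4, 32.0], [104.3, 28.1, 35.9]]
base top 467 [[-61.6, -33.7, 7.6], [91.5, 28.8, 12.3]]
fixed prong 18 -49.3 -38.0 -17.3 -1.5
fixed prong 21 39.7 51.6 -15.9 -8.7
floor y [-11.2  10.7]
('top', 'side') 2991 [534.25  64.97  79.3 ] 1.3467297174570592
rest top 436 [[70.0, -30.1, 32.0], [103.8, 28.3, 35.9]]
base top 1252 [[-63.4, -32.5, 7.6], [88.3, 28.0, 12.4]]
fixed prong 24 -50.0 -38.6 -17.1 -0.4
fixed prong 30 39.0 51.2 -15.8 -0.1
floor y [-11.1   8.2]
```

```bash
sed -i 's/(-88,88,-30,30,0,10)/(-68,104,-30,30,0,10)/; s/W\[...,2\]>.0065/W[...,2]>.014/' clipfit.py; python3 clipfit.py
python3 - <<'E'
from h import *
# jaw+prong centroids per fork, from top/side, tops of lips z>.083
for n in("top","side"):
    d=np.load(f"pics/{n}0.npz")["d"]; W=world(n,d)*1000
    P=W[(d>0)&(np.hypot(W[...,0]-540,W[...,1]-70)<90)&(W[...,2]>80)&(W[...,2]<100)]
    for s in (0,1):
        q=P[(P[:,1]>65)==s]; print(n,s,len(q),cv2.minAreaRect(q[:,:2].astype(np.float32)))
E
```

```text
('top',) 636 [530.4   64.05  77.55] 1.961567785843781
rest top 248 [[71.9, -30.7, 32.1], [105.8, 27.3, 35.9]]
top 0 50 ((530.397705078125, 20.78581428527832), (11.592476844787598, 37.361167907714844), 80.66255950927734)
top 1 46 ((545.073974609375, 109.43587493896484), (11.742745399475098, 37.364681243896484), 79.96351623535156)
side 0 45 ((530.5489501953125, 18.243818283081055), (14.400429725646973, 37.48262405395508), 81.1297836303711)
side 1 45 ((545.667236328125, 109.23607635498047), (14.649931907653809, 39.107757568359375), 77.16030883789062)Traceback (most recent call last):
  File "clipfit.py", line 25, in <module>
    print(nm,m.sum(),np.percentile(L[m],[1,99],axis=0).round(1).tolist())
                     ~~~~~~~~~~~~~^^^^^^^^^^^^^^^^^^^^
    return _quantile_unchecked(
        a, q, axis, out, overwrite_input, method, keepdims, weights)
    return _ureduce(a,
                    func=_quantile_ureduce_func,
    ...<5 lines>...
                    overwrite_input=overwrite_input,
                    method=method)
    r = func(a, **kwargs)
    result = _quantile(arr,
                       quantiles=q,
    ...<2 lines>...
                       out=out,
                       weights=wgt)
    slices_having_nans = np.isnan(arr[-1, ...])
                                  ~~~^^^^^^^^^
IndexError: index -1 is out of bounds for axis 0 with size 0
```

Clip origin is about (537.1, 64.5) mm, yaw 80.6°. The lip spacing of 89.9 mm and the head-rest centre agree between both cameras. The brush grip point is about (449.7, -312.2), yaw 71°. Both are within reach, with heights as stated.

```bash
cat > go.py <<'E'
import sys; from h import *
from scipy.spatial.transform import Rotation as Ro
# usage: x y z(mm) yaw(deg of tool x)
s=robot.read_state(); R=Ro.from_rotvec(s["orientation"]).as_matrix(); p=np.array(s["tool_pos"])
t=np.array([float(a) for a in sys.argv[1:4]])/1000; yaw=np.degrees(np.arctan2(R[1,0],R[0,0])); dy=(float(sys.argv[4])-yaw+180)%360-180
d=R.T@(t-p); print("t",s["t"],"pos",p.round(4),"yaw",round(yaw,2),"tilt",np.round(R[:,2],4),"travel",d.round(4),"spin",round(-np.radians(dy),4),"rows",np.linalg.norm(d)/.0417,abs(dy)/7.16,"F",np.round(s["force"],2),"open",s["opening"])
E
python3 go.py 449.7 -312.2 120 71
```

```text
t 0.8 pos [ 0.1356 -0.5845  0.2357] yaw 13.05 tilt [ 0. -0. -1.] travel [ 0.3675 -0.1943  0.1157] spin -1.0114 rows 10.348203475097447 8.093169922422861 F [-0.48  0.74 -1.02] open 0.09281622648772987
```

```bash
python3 -m inch '{"travel": [[0.3675,-0.1943,0.1157],[0.3675,-0.1943,0.1157],[0.3675,-0.1943,0.1157],[0.3675,-0.1943,0.1157],[0.3675,-0.1943,0.1157],[0.3675,-0.1943,0.1157],[0.3675,-0.1943,0.1157],[0.3675,-0.1943,0.1157],[0.3675,-0.1943,0.1157],[0.3675,-0.1943,0.1157]],"spin":[-1.0114,-1.0114,-1.0114,-1.0114,-1.0114,-1.0114,-1.0114,-1.0114,-1.0114,-1.0114]}' 0.3 10
python3 go.py 449.7 -312.2 25 71
```

```text
t: 1.63
tool_pos: [0.4402, -0.3201, 0.1237]
orientation: [2.556, 1.826, 0.0]
force: [-0.4, -0.5, -0.1]
opening: 0.0651
gripper_force: 0.0
t 1.6333 pos [ 0.4402 -0.3201  0.1237] yaw 71.09 tilt [ 6.e-04 -5.e-04 -1.e+00] travel [0.0106 0.0064 0.0987] spin 0.0015 rows 2.3862492690607677 0.012110897364738506 F [-0.43 -0.53 -0.1 ] open 0.06512908915981398
```

```bash
python3 -m inch '{"travel": [[0.0106,0.0064,0.03],[0.0106,0.0064,0.03],[0.0106,0.0064,0.03],[0.0106,0.0064,0.03]],"spin":[0,0,0,0]}'
python3 go.py 449.7 -312.2 25 71
```

```text
t: 1.97
tool_pos: [0.4481, -0.3143, 0.0947]
orientation: [2.557, 1.824, -0.001]
force: [-0.3, -0.7, 0.3]
opening: 0.0649
gripper_force: 0.0
t 1.9667 pos [ 0.4481 -0.3143  0.0947] yaw 71.0 tilt [-1.e-04 -5.e-04 -1.e+00] travel [0.0025 0.0008 0.0697] spin -0.0 rows 1.671608233199197 0.00020801802107679927 F [-0.31 -0.68  0.33] open 0.0649240252168903
```

```bash
python3 -m inch '{"travel": [[0.002,0.0008,0.03],[0.002,0.0008,0.06],[0.002,0.0008,0.0695],[0.002,0.0008,0.0695],[0.002,0.0008,0.0695]],"spin":[0,0,0,0,0]}'
python3 go.py 449.7 -312.2 25 71
```

```text
t: 2.38
tool_pos: [0.4495, -0.3131, 0.0256]
orientation: [2.559, 1.822, -0.0]
force: [-0.5, 0.5, 1.1]
opening: 0.0652
gripper_force: 0.0
t 2.3833 pos [ 0.4495 -0.3131  0.0256] yaw 70.92 tilt [ 2.e-04 -3.e-04 -1.e+00] travel [ 0.0009 -0.0001  0.0006] spin -0.0014 rows 0.025841267490936466 0.011222085921411568 F [-0.48  0.49  1.13] open 0.06519413054265015
```

```bash
python3 -m inch '{"travel": [[0,0,0],[0,0,0],[0,0,0],[0,0,0],[0,0,0],[0,0,0]],"spin":[0,0,0,0,0,0]}' 1 55
python3 -m inch '{"travel": [[0,0,-0.02],[0,0,-0.05],[0,0,-0.09],[0,0,-0.13],[0,0,-0.165],[0,0,-0.165],[0,0,-0.165]],"spin":[0,0,0,0,0,0,0]}'
python3 go.py 537.1 64.5 190 80.6
```

```text
t: 2.88
tool_pos: [0.45, -0.3121, 0.0248]
orientation: [2.557, 1.824, 0.0]
force: [-0.7, -0.7, -1.0]
opening: 0.03
gripper_force: 0.0
t: 3.47
tool_pos: [0.4513, -0.3132, 0.1927]
orientation: [2.553, 1.821, 0.002]
force: [-0.3, 0.4, -0.0]
opening: 0.0004
gripper_force: 0.0
t 3.4667 pos [ 0.4513 -0.3132  0.1927] yaw 71.01 tilt [ 0.0047 -0.0039 -1.    ] travel [ 0.3851 -0.0418  0.0016] spin -0.1674 rows 9.28880326117269 1.3393125740957836 F [-0.33  0.43 -0.  ] open 0.0003973599003773246
```

The fingers were still closing when I lifted, so the grip missed. I'll open to a small gap and re-measure the brush.

```bash
python3 -m inch '{"travel": [[0,0,0],[0,0,0],[0,0,0],[0,0,0],[0,0,0],[0,0,0]],"spin":[0,0,0,0,0,0]}' 0.5 55
cat > brush.py <<'E'
from h import *
import sys
for n in("top","side"):
    p,d=optics.read_camera(n); p=p.astype(int); W=world(n,d); Z=W[...,2]; R,G,B=p[...,0],p[...,1],p[...,2]
    red=(R>100)&(G<60)&(B<60)&(np.hypot(W[...,0]-.465,W[...,1]+.24)<.12)&(d>0)&(Z>.02)&(Z<.06)
    print(n,red.sum(),cv2.minAreaRect((W[red][:,:2]*1000).astype(np.float32)),np.percentile(Z[red],[5,50,95]))
    h=(np.hypot(W[...,0]-.44,W[...,1]+.32)<.09)&(d>0)&(Z>.016)&(Z<.045)&(R<70)&~red
    if h.sum()>20:
        P=W[h]; l=cv2.fitLine(P[:,:2].astype(np.float32),cv2.DIST_HUBER,0,.001,.001).ravel(); print(h.sum(),l.round(4),np.degrees(np.arctan(l[1]/l[0])))
    cv2.imwrite(f"pics/{n}1.png",cv2.cvtColor(p.astype(np.uint8),cv2.COLOR_RGB2BGR))
E
python3 brush.py; python3 go.py 450 -312.5 100 71
```

```text
t: 3.97
tool_pos: [0.4495, -0.3118, 0.1887]
orientation: [-2.557, -1.824, 0.0]
force: [0.2, -0.5, -0.1]
opening: 0.0362
gripper_force: 0.0
top 673 ((478.56561279296875, -229.32850646972656), (49.88349914550781, 87.46400451660156), 71.53499603271484) [0.02816918 0.03153863 0.03455953]
198 [ 0.3214  0.947   0.45   -0.3121] 71.25526
side 332 ((477.96197509765625, -229.29800415039062), (50.64262390136719, 91.20897674560547), 72.69305419921875) [0.02555422 0.03178825 0.03479548]
123 [ 0.3139  0.9495  0.4449 -0.32  ] 71.70456
t 4.0667 pos [ 0.4497 -0.3119  0.1891] yaw 71.0 tilt [-4.e-04  4.e-04 -1.e+00] travel [-0.0004  0.0005  0.0891] spin -0.0 rows 2.1369686048598693 0.00022241560302902586 F [-1.35 -0.61 -0.13] open 0.04305797508369931
```

```bash
python3 -m inch '{"travel": [[0,0,0.04],[0,0,0.08],[0,0,0.12],[0,0,0.15],[0,0,0.164],[0,0,0.164],[0,0,0.164],[0,0,0.164]],"spin":[-0.005,-0.005,-0.005,-0.005,-0.005,-0.005,-0.005,-0.005]}'
python3 -m inch '{"travel": [[0,0,0],[0,0,0],[0,0,0],[0,0,0],[0,0,0],[0,0,0],[0,0,0],[0,0,0],[0,0,0],[0,0,0]],"spin":[0,0,0,0,0,0,0,0,0,0]}' 1 55
```

```text
t: 4.73
tool_pos: [0.4508, -0.3129, 0.0271]
orientation: [2.551, 1.829, 0.001]
force: [0.2, -0.4, 0.2]
opening: 0.046
gripper_force: 0.0
t: 5.57
tool_pos: [0.4499, -0.3122, 0.0255]
orientation: [2.553, 1.83, 0.0]
force: [-0.5, -0.9, 0.7]
opening: 0.0106
gripper_force: 55.0
```

Gripped: 55 N, opening about 12 mm. Now lift and turn towards the clip.

```bash
python3 -m inch '{"travel": [[0,0,-0.02],[0,0,-0.05],[0,0,-0.09],[0,0,-0.13],[0,0,-0.165],[0,0,-0.165],[0,0,-0.165],[0,0,-0.165]],"spin":[0,0,0,0,0,0,0,0]}'
python3 go.py 537.1 64.5 190 80.6
```

```text
t: 6.23
tool_pos: [0.4493, -0.3117, 0.1894]
orientation: [-2.552, -1.83, 0.001]
force: [0.3, -0.7, -2.5]
opening: 0.0105
gripper_force: 55.0
t 6.2333 pos [ 0.4493 -0.3117  0.1894] yaw 71.29 tilt [-1.1e-03  8.0e-04 -1.0e+00] travel [ 0.3844 -0.0375 -0.0004] spin -0.1625 rows 9.262945477753528 1.3000141933544118 F [ 0.27 -0.67 -2.46] open 0.010465213419094717
```

```bash
python3 -m inch '{"travel": [[0.04,-0.004,0],[0.08,-0.008,0],[0.12,-0.012,0],[0.16,-0.016,0],[0.20,-0.02,0],[0.24,-0.024,0],[0.28,-0.028,0],[0.32,-0.032,0],[0.36,-0.036,0],[0.3844,-0.0375,0]],"spin":[-0.016,-0.032,-0.048,-0.065,-0.08,-0.097,-0.114,-0.13,-0.146,-0.1625]}'
python3 -m inch '{"travel": [[0,0,0],[0,0,0],[0,0,0],[0,0,0]],"spin":[0,0,0,0]}'
cat > held.py <<'E'
from h import *
import sys
k=sys.argv[1]; zc=float(sys.argv[2])
s=robot.read_state(); tp=np.array(s["tool_pos"]); print(s["t"],tp.round(4),np.round(s["force"],2),s["opening"])
for n in("top","side"):
    p,d=optics.read_camera(n); np.savez(f"pics/{n}{k}.npz",p=p,d=d); q=p.astype(int); W=world(n,d)*1000; Z=W[...,2]; R,G,B=q[...,0],q[...,1],q[...,2]
    red=(R>80)&(R>2.2*G)&(R>2.2*B)&(np.hypot(W[...,0]-551,W[...,1]-150)<90)&(d>0)&(Z>zc-10)
    T=red&(abs(Z-zc)<8); print(n,T.sum(),cv2.minAreaRect(W[T][:,:2].astype(np.float32)),np.percentile(Z[red],[5,50,95]).round(1))
    P=W[T]; A=np.c_[P[:,:2]-P[:,:2].mean(0),np.ones(len(P))]; c=np.linalg.lstsq(A,P[:,2],rcond=None)[0]; print(" plane slope dz/dx,dz/dy",c[:2].round(4),"z",c[2].round(2))
    cv2.imwrite(f"pics/{n}{k}.png",cv2.cvtColor(p,cv2.COLOR_RGB2BGR))
E
python3 held.py 2 197; python3 go.py 537.1 64.5 190 80.6
```

```text
t: 7.07
tool_pos: [0.536, 0.0678, 0.1874]
orientation: [-2.39, -2.033, 0.005]
force: [1.5, -0.7, -1.2]
opening: 0.0102
gripper_force: 55.0
t: 7.4
tool_pos: [0.5367, 0.0631, 0.189]
orientation: [-2.396, -2.03, 0.003]
force: [-0.1, -0.3, -1.5]
opening: 0.0107
gripper_force: 55.0
7.4 [0.5367 0.0631 0.189 ] [-0.05 -0.31 -1.53] 0.010712489879129221
t 7.45 pos [0.5369 0.0629 0.1894] yaw 80.51 tilt [-1.7e-03 -3.0e-04 -1.0e+00] travel [ 0.0016 -0.0001 -0.0006] spin -0.0016 rows 0.03989949597274062 0.013003392616108908 F [ 0.29  0.2  -0.88] open 0.010321497769070985Traceback (most recent call last):
  File "held.py", line 8, in <module>
    T=red&(abs(Z-zc)<8); print(n,T.sum(),cv2.minAreaRect(W[T][:,:2].astype(np.float32)),np.percentile(Z[red],[5,50,95]).round(1))
                                                                                        ~~~~~~~~~~~~~^^^^^^^^^^^^^^^^^^
    return _quantile_unchecked(
        a, q, axis, out, overwrite_input, method, keepdims, weights)
    return _ureduce(a,
                    func=_quantile_ureduce_func,
    ...<5 lines>...
                    overwrite_input=overwrite_input,
                    method=method)
    r = func(a, **kwargs)
    result = _quantile(arr,
                       quantiles=q,
    ...<2 lines>...
                       out=out,
                       weights=wgt)
    slices_having_nans = np.isnan(arr[-1, ...])
                                  ~~~^^^^^^^^^
IndexError: index -1 is out of bounds for axis 0 with size 0
```

Run:
```python
from h import *
a=np.load("pics/top2.npz")["p"]; b,d=optics.read_camera("side"); np.savez("pics/side2.npz",p=b,d=d)
o=np.vstack([cv2.resize(a[120:300,100:330],(580,None) if 0 else (552,300)),cv2.resize(b[80:280,140:410],(552,300))]); cv2.imwrite("pics/v2.png",cv2.cvtColor(o,cv2.COLOR_RGB2BGR))
```

```text
(no output)
```

View pics/v2.png

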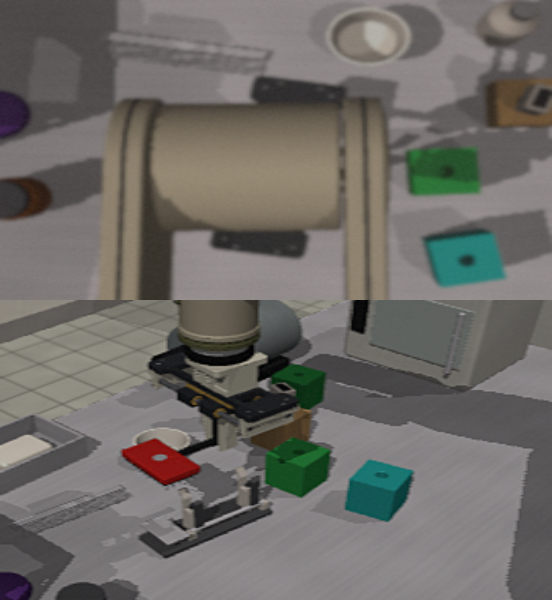

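The arm blocks the top view. The side view shows the brush held above the clip, head towards the rest (crop 160,460). I'll measure it from the side camera.

```bash
sed -i 's/("top","side")/("side",)/' held.py; python3 held.py 3 197
```

```text
7.5 [0.5372 0.0629 0.1898] [ 0.47 -0.93 -1.54] 0.010675172535589809
side 523 ((549.6757202148438, 148.81961059570312), (49.70656204223633, 92.78119659423828), 78.88825225830078) [189.2 193.5 195.5]
 plane slope dz/dx,dz/dy [-0.0048 -0.0376] z 193.44
```

```bash
python3 go.py 537.8 64.6 110 80.6
```

```text
t 7.55 pos [0.5373 0.063  0.1901] yaw 80.5 tilt [-6.e-04 -1.e-04 -1.e+00] travel [0.0017 0.0002 0.0801] spin -0.0018 rows 1.9207994256865895 0.014196834357506325 F [-0.57 -0.79 -1.37] open 0.010783776749955148
```

```bash
python3 -m inch '{"travel": [[0.001,0.0002,0.02],[0.0016,0.0002,0.045],[0.0016,0.0002,0.065],[0.0016,0.0002,0.08],[0.0016,0.0002,0.08],[0.0016,0.0002,0.08],[0.0016,0.0002,0.08],[0.0016,0.0002,0.08]],"spin":[0,-0.0018,-0.0018,-0.0018,-0.0018,-0.0018,-0.0018,-0.0018]}'; python3 held.py 4 114
python3 go.py 537.8 64.6 60 80.6
python3 - <<'E'
from h import *
b=np.load("pics/side4.npz")["p"]; cv2.imwrite("pics/v4.png",cv2.cvtColor(cv2.resize(b[150:260,180:330],None,fx=5,fy=5,interpolation=cv2.INTER_CUBIC),cv2.COLOR_RGB2BGR))
E
```

```text
t: 8.22
tool_pos: [0.5392, 0.0654, 0.1122]
orientation: [2.393, 2.032, 0.003]
force: [0.5, -0.5, -1.2]
opening: 0.0105
gripper_force: 55.0
8.2167 [0.5392 0.0654 0.1122] [ 0.49 -0.5  -1.24] 0.01045567922912595
side 553 ((551.9163208007812, 151.6376953125), (49.28327941894531, 91.51703643798828), 81.1135482788086) [108.  115.9 118.3]
 plane slope dz/dx,dz/dy [ 0.008 -0.064] z 115.33
t 8.2667 pos [0.5392 0.0655 0.1122] yaw 80.68 tilt [ 2.9e-03  1.0e-04 -1.0e+00] travel [-0.0012 -0.0014  0.0522] spin 0.0015 rows 1.2531068594478714 0.011636387422757223 F [ 0.41  0.93 -1.33] open 0.010657414540606956
```

View pics/v4.png

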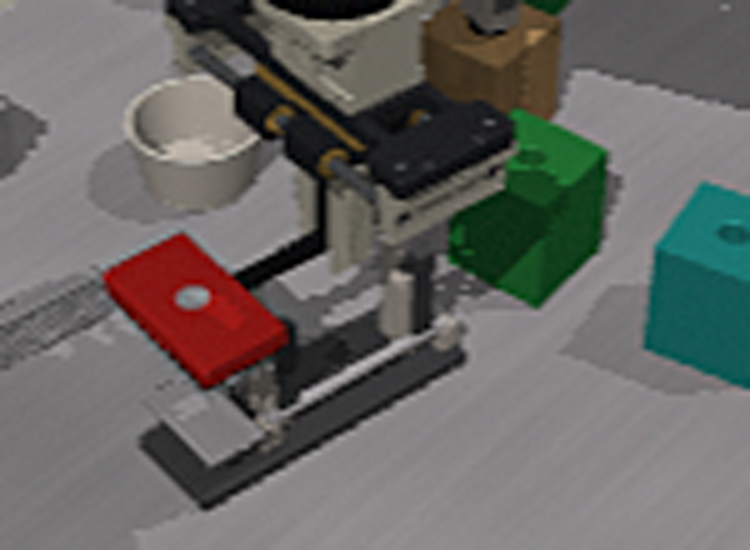

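```bash
python3 -m inch '{"travel": [[0,0,0.004],[0,0,0.008],[0,0,0.008],[0,0,0.008],[0,0,0.008],[0,0,0.008]],"spin":[0,0,0,0,0,0]}'; python3 held.py 5 108
python3 go.py 537.8 64.6 60 80.6
```

```text
t: 8.77
tool_pos: [0.5381, 0.0656, 0.1025]
orientation: [2.394, 2.034, 0.0]
force: [-0.0, 0.1, -1.0]
opening: 0.0107
gripper_force: 55.0
8.7667 [0.5381 0.0656 0.1025] [-0.04  0.07 -0.96] 0.01068982849921222
side 516 ((549.6895751953125, 151.90802001953125), (49.1837158203125, 92.47666931152344), 80.41458892822266) [101.  106.1 108.7]
 plane slope dz/dx,dz/dy [ 0.0012 -0.0394] z 106.06
t 8.8167 pos [0.5381 0.0657 0.1025] yaw 80.7 tilt [ 1.e-04  0.e+00 -1.e+00] travel [-0.0011 -0.0001  0.0425] spin 0.0018 rows 1.0198561659217202 0.014323386399812775 F [ 0.3   0.66 -1.28] open 0.01058169771582584
```

```bash
python3 -m inch '{"travel": [[-0.0012,0.0004,0.005],[-0.0012,0.0004,0.01],[-0.0012,0.0004,0.015],[-0.0012,0.0004,0.019],[-0.0012,0.0004,0.022],[-0.0012,0.0004,0.022]],"spin":[0,0,0,0,0,0]}'; python3 held.py 6 88
python3 go.py 537.8 64.6 60 80.6
```

```text
t: 9.32
tool_pos: [0.5382, 0.0643, 0.0798]
orientation: [2.394, 2.034, -0.0]
force: [1.3, 0.2, -0.9]
opening: 0.0107
gripper_force: 55.0
9.3167 [0.5382 0.0643 0.0798] [ 1.34  0.16 -0.9 ] 0.010687229448627265
side 492 ((551.2828979492188, 150.49200439453125), (49.3900260925293, 90.36541748046875), 79.9745101928711) [80.7 83.8 86.1]
 plane slope dz/dx,dz/dy [-0.0033 -0.0302] z 83.81
t 9.3667 pos [0.5383 0.0643 0.0802] yaw 80.7 tilt [ 0.e+00 -1.e-04 -1.e+00] travel [ 0.0002 -0.0006  0.0202] spin 0.0017 rows 0.48386975605815213 0.013386196401980115 F [ 0.16  0.16 -1.39] open 0.010590576920859473
```

```bash
python3 -m inch '{"travel": [[0,0,0.003],[0,0,0.006],[0,0,0.009],[0,0,0.012],[0,0,0.012]],"spin":[0,0,0,0,0]}'; python3 -m inch '{"travel": [[0,0,0.002],[0,0,0.004],[0,0,0.006],[0,0,0.008],[0,0,0.008],[0,0,0.008]],"spin":[0,0,0,0,0,0]}';  python3 held.py 7 67
```

```text
t: 9.78
tool_pos: [0.538, 0.0644, 0.0678]
orientation: [-2.394, -2.034, 0.001]
force: [2.9, 0.1, -0.3]
opening: 0.0107
gripper_force: 55.0
t: 10.28
tool_pos: [0.5378, 0.0644, 0.0605]
orientation: [-2.394, -2.034, 0.001]
force: [-1.2, -0.7, 4.4]
opening: 0.0107
gripper_force: 55.0
10.2833 [0.5378 0.0644 0.0605] [-1.23 -0.69  4.41] 0.01072985189826792
side 514 ((550.740966796875, 150.66802978515625), (50.265655517578125, 92.66511535644531), 79.89495849609375) [60.6 66.2 68.7]
 plane slope dz/dx,dz/dy [-0.0006 -0.0194] z 66.06
```

```bash
python3 -m inch '{"travel": [[0,0,0.001],[0,0,0.002],[0,0,0.003],[0,0,0.003],[0,0,0.003]],"spin":[0,0,0,0,0]}';  python3 held.py 8 67
python3 - <<'E'
from h import *
b=np.load("pics/side8.npz")["p"]; cv2.imwrite("pics/v8.png",cv2.cvtColor(cv2.resize(b[160:260,190:310],None,fx=6,fy=6,interpolation=cv2.INTER_CUBIC),cv2.COLOR_RGB2BGR))
E
```

```text
t: 10.75
tool_pos: [0.538, 0.0644, 0.0602]
orientation: [-2.394, -2.034, 0.001]
force: [-15.5, -1.8, 30.3]
opening: 0.0108
gripper_force: 55.0
10.75 [0.538  0.0644 0.0602] [-15.5   -1.82  30.31] 0.010771472428716223
side 511 ((550.3599243164062, 150.31546020507812), (50.191429138183594, 92.19560241699219), 81.14212036132812) [59.9 66.  68.8]
 plane slope dz/dx,dz/dy [-0.0053 -0.0255] z 65.92
```

View pics/v8.png

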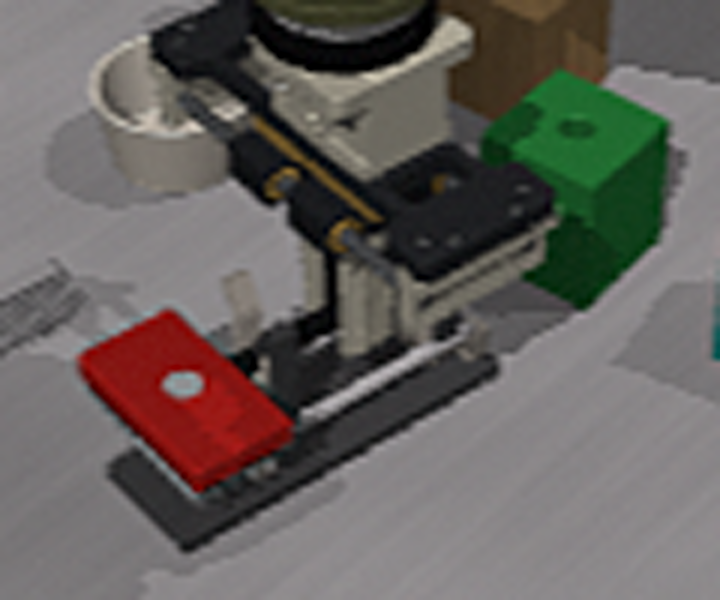

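```bash
python3 -m inch '{"travel": [[0,0,-0.001],[0,0,-0.0025],[0,0,-0.0025]],"spin":[0,0,0]}';python3 -m inch '{"travel": [[0,0,0],[0,0,0],[0,0,0],[0,0,0],[0,0,0],[0,0,0],[0,0,0],[0,0,0]],"spin":[0,0,0,0,0,0,0,0]}' 0.5 55;  python3 held.py 9 67
```

```text
t: 11.05
tool_pos: [0.5379, 0.0644, 0.0605]
orientation: [-2.394, -2.034, 0.001]
force: [-5.3, -1.6, 9.9]
opening: 0.0105
gripper_force: 55.0
t: 11.72
tool_pos: [0.5382, 0.0644, 0.0598]
orientation: [-2.394, -2.034, 0.0]
force: [0.0, -0.2, 0.2]
opening: 0.0464
gripper_force: 0.0
11.7167 [0.5382 0.0644 0.0598] [ 0.02 -0.2   0.22] 0.04644915655755756
side 513 ((550.201171875, 150.26034545898438), (50.067466735839844, 91.9054946899414), 80.90291595458984) [60.1 66.3 68.9]
 plane slope dz/dx,dz/dy [-0.0088 -0.0339] z 66.22
```

```bash
python3 -m inch '{"travel": [[0,0,-0.01],[0,0,-0.03],[0,0,-0.06],[0,0,-0.1],[0,0,-0.14],[0,0,-0.16],[0,0,-0.16],[0,0,-0.16]],"spin":[0,0,0,0,0,0,0,0]}'; python3 go.py 627 -165.2 220 161
```

```text
t: 12.43
tool_pos: [0.5395, 0.0644, 0.2227]
orientation: [2.392, 2.032, 0.006]
force: [-0.2, -0.6, -0.7]
opening: 0.0467
gripper_force: 0.0
t 12.4333 pos [0.5395 0.0644 0.2227] yaw 80.7 tilt [ 4.7e-03  1.0e-04 -1.0e+00] travel [-0.2125  0.1235  0.0031] spin -1.4015 rows 5.893855167869714 11.214718538633532 F [-0.23 -0.62 -0.72] open 0.04668430246472134
```

```bash
python3 -m inch '{"travel": [[-0.03,0.0175,0],[-0.06,0.035,0],[-0.09,0.0525,0],[-0.12,0.07,0],[-0.15,0.0875,0],[-0.18,0.105,0],[-0.2125,0.1235,0],[-0.2125,0.1235,0],[-0.2125,0.1235,0],[-0.2125,0.1235,0]],"spin":[-0.12,-0.24,-0.36,-0.48,-0.6,-0.72,-0.84,-0.96,-1.08,-1.2]}'; python3 -m inch '{"travel": [[0,0,0],[0,0,0],[0,0,0],[0,0,0],[0,0,0],[0,0,0]],"spin":[-0.12,-0.2015,-0.2015,-0.2015,-0.2015,-0.2015]}'
python3 go.py 627 -165.2 108 161
cat > seated.py <<'E'
from h import *
for n in("top","side"):
    p,d=optics.read_camera(n); np.savez(f"pics/{n}10.npz",p=p,d=d); q=p.astype(int); W=world(n,d)*1000; Z=W[...,2]; R,G,B=q[...,0],q[...,1],q[...,2]
    near=(np.hypot(W[...,0]-551,W[...,1]-150)<80)&(d>0)
    red=(R>80)&(R>2.2*G)&(R>2.2*B)&near&(Z>50)&(Z<80)
    T=red&(abs(Z-67)<5); print(n,T.sum(),cv2.minAreaRect(W[T][:,:2].astype(np.float32)))
    P=W[T]; A=np.c_[P[:,:2]-P[:,:2].mean(0),np.ones(len(P))]; print(np.linalg.lstsq(A,P[:,2],rcond=None)[0].round(4))
    a=np.radians(80.6);D=W[...,:2]-[537.5,64.5]; lx=D@[np.cos(a),np.sin(a)]; ly=D@[-np.sin(a),np.cos(a)]
    for x in range(-75,60,10):
        m=(abs(lx-x)<5)&(abs(ly)<9)&(d>0)&(Z>30)&(R<70)&(abs(R-B)<25); m2=(abs(lx-x)<5)&(d>0)&(abs(ly)<12)&(Z>40)
        if m.sum()>2: print(x,m.sum(),"dark zmax",np.percentile(Z[m],90).round(1),"y",np.median(ly[m]).round(1))
    r=models.look_for(n,"brush_spot"); print([(np.round(x["centre"],4),x["p"]) for x in r])
    sp=near&red.any()&(abs(Z-67)<6)&(abs(R-G)<30)&(G>70)&(np.hypot(W[...,0]-551,W[...,1]-150)<20); print("spot",sp.sum(),W[sp].mean(0).round(1))
a=np.load("pics/top10.npz")["p"][170:260,160:270]; b=np.load("pics/side10.npz")["p"][170:260,190:300]
o=np.hstack([cv2.resize(i,(400,330),interpolation=cv2.INTER_CUBIC) for i in(a,b)]); cv2.imwrite("pics/v10.png",cv2.cvtColor(o,cv2.COLOR_RGB2BGR))
E
python3 seated.py
```

```text
t: 13.27
tool_pos: [0.6246, -0.166, 0.2172]
orientation: [-0.82, -3.028, -0.001]
force: [0.8, 1.0, -0.3]
opening: 0.0462
gripper_force: 0.0
t: 13.77
tool_pos: [0.6255, -0.1651, 0.2193]
orientation: [-0.521, -3.097, -0.0]
force: [0.4, 0.4, 1.2]
opening: 0.0462
gripper_force: 0.0
t 13.7667 pos [ 0.6255 -0.1651  0.2193] yaw 160.89 tilt [-9.e-04  4.e-04 -1.e+00] travel [-0.0016  0.0004  0.1113] spin -0.002 rows 2.6699774589920544 0.01601532576084922 F [0.41 0.44 1.18] open 0.04621349182946491
top 709 ((550.0088500976562, 150.186767578125), (48.0274543762207, 85.44295501708984), 80.61576843261719)
[-7.80000e-03  3.50000e-03  6.65619e+01]
-65 5 dark zmax 66.5 y 0.2
-55 21 dark zmax 66.4 y 1.0
-45 24 dark zmax 78.7 y 2.8
-35 22 dark zmax 67.7 y 2.6
-25 23 dark zmax 66.5 y 1.7
-15 23 dark zmax 65.9 y 1.5
-5 21 dark zmax 67.1 y 2.4
5 21 dark zmax 66.9 y 3.0
15 23 dark zmax 65.6 y 1.9
25 22 dark zmax 66.0 y 1.9
35 26 dark zmax 68.5 y 3.1
45 23 dark zmax 75.3 y 2.7
55 23 dark zmax 67.7 y 2.1
[(array([0.54  , 0.1408, 0.0659]), 0.85), (array([0.4896, 0.3273, 0.0849]), 0.73)]
spot 26 [550.1 150.2  67.1]
side 489 ((550.2362670898438, 150.95208740234375), (50.703372955322266, 93.24734497070312), 80.05070495605469)
[-1.42000e-02 -1.92000e-02  6.64115e+01]
-45 7 dark zmax 73.2 y 6.3
-35 17 dark zmax 69.6 y 3.9
-25 15 dark zmax 66.6 y 4.0
-15 15 dark zmax 66.7 y 3.5
-5 15 dark zmax 65.7 y 2.5
5 14 dark zmax 65.9 y 3.7
15 16 dark zmax 66.4 y 3.5
25 13 dark zmax 66.4 y 4.8
45 4 dark zmax 71.3 y 5.7
55 17 dark zmax 71.2 y 4.5
[(array([0.5379, 0.152 , 0.0661]), 0.69)]
spot 23 [552.1 149.1  66.7]
```

View pics/v10.png

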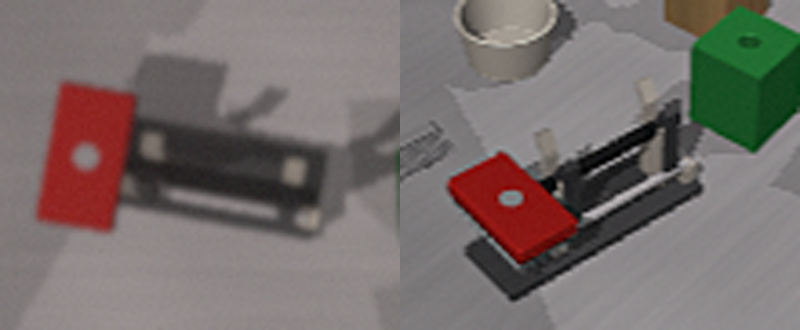

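The brush is level: handle top at z ≈ 66 along its whole length, back at 66.6. Disc at top crop (85,157) / side crop (511,198). Next I'll check that the jaw has shut again by comparing it with the start.

```bash
python3 - <<'E'
from h import *
for k in("0","10"):
  for n in("top","side"):
    d=np.load(f"pics/{n}{k}.npz")["d"]; W=world(n,d)*1000; Z=W[...,2]
    a=np.radians(80.6);D=W[...,:2]-[537.5,64.5]; lx=D@[np.cos(a),np.sin(a)]; ly=D@[-np.sin(a),np.cos(a)]
    for x in(-45,45):
        o=[]
        for y in range(-18,26,3):
            m=(abs(lx-x)<6)&(abs(ly-y)<1.5)&(d>0)&(Z>40); o.append(int(np.median(Z[m])) if m.sum()>1 else 0)
        print(k,n,x,o)
E
python3 go.py 627 -165.2 108 161
```

```text
0 top -45 [90, 91, 84, 82, 55, 53, 54, 68, 74, 82, 84, 82, 82, 0, 0]
0 top 45 [90, 90, 86, 78, 54, 52, 53, 68, 74, 78, 82, 82, 80, 0, 0]
0 side -45 [91, 87, 83, 66, 56, 54, 51, 51, 62, 63, 81, 67, 60, 55, 0]
0 side 45 [93, 86, 82, 67, 63, 54, 46, 47, 65, 56, 73, 73, 60, 0, 0]
10 top -45 [90, 90, 87, 80, 57, 62, 65, 68, 74, 80, 81, 82, 81, 0, 0]
10 top 45 [89, 90, 86, 80, 57, 60, 65, 68, 74, 79, 83, 82, 82, 0, 0]
10 side -45 [90, 88, 83, 73, 68, 0, 55, 62, 66, 61, 70, 67, 59, 0, 0]
10 side 45 [91, 87, 81, 71, 71, 0, 0, 57, 69, 72, 81, 65, 62, 0, 0]
t 13.9667 pos [ 0.6258 -0.1652  0.2199] yaw 160.96 tilt [ 0. -0. -1.] travel [-0.0012  0.0004  0.1119] spin -0.0006 rows 2.6845863120772884 0.005024294096921394 F [-0.45 -0.07  0.64] open 0.04664121087870894
```

Run:
```python
from h import *
# probe box again with arm above (side), and from start (both)
for n,k in(("top","0"),("side","0"),("side","10")):
    z=np.load(f"pics/{n}{k}.npz"); d=z["d"]; W=world(n,d)*1000
    m=(np.hypot(W[...,0]-627,W[...,1]+165)<32)&(d>0)&(W[...,2]>128)&(W[...,2]<140); print(n,k,m.sum(),cv2.minAreaRect(W[m][:,:2].astype(np.float32)) if m.sum()>4 else "")
```

```text
top 0 184 ((627.1304931640625, -165.2692413330078), (23.930713653564453, 36.044944763183594), 70.73712921142578)
side 0 72 ((627.6911010742188, -165.35122680664062), (23.59629249572754, 41.46379470825195), 71.86967468261719)
side 10 71 ((628.3018188476562, -165.207275390625), (24.01226806640625, 36.51883316040039), 70.27342224121094)
```

The jaw profile matches the start, with the handle beneath it, so the brush is home. Now down over the thermometer.

```bash
python3 -m inch '{"travel": [[-0.0013,0.0004,0.03],[-0.0013,0.0004,0.06],[-0.0013,0.0004,0.09],[-0.0013,0.0004,0.105],[-0.0013,0.0004,0.112],[-0.0013,0.0004,0.112],[-0.0013,0.0004,0.112],[-0.0013,0.0004,0.112]],"spin":[0,0,0,0,0,0,0,0]}'; python3 -m inch '{"travel": [[0,0,0],[0,0,0],[0,0,0],[0,0,0],[0,0,0],[0,0,0],[0,0,0],[0,0,0]],"spin":[0,0,0,0,0,0,0,0]}' 1 35; python3 go.py 627 -165.2 108 161
```

```text
t: 14.63
tool_pos: [0.6284, -0.1657, 0.1101]
orientation: [0.518, 3.095, -0.001]
force: [-0.3, 0.1, 0.5]
opening: 0.0461
gripper_force: 0.0
t: 15.3
tool_pos: [0.6275, -0.1654, 0.1086]
orientation: [0.518, 3.098, -0.0]
force: [-0.8, 0.2, 4.9]
opening: 0.024
gripper_force: 34.9
t 15.3 pos [ 0.6275 -0.1654  0.1086] yaw 161.0 tilt [ 8.e-04 -3.e-04 -1.e+00] travel [0.0005 0.0001 0.0006] spin 0.0 rows 0.018526098815966802 0.0002529215705965842 F [-0.78  0.17  4.95] open 0.023998732374158997
```

```bash
python3 -m inch '{"travel": [[0,0,-0.01],[0,0,-0.025],[0,0,-0.045],[0,0,-0.07],[0,0,-0.095],[0,0,-0.12],[0,0,-0.13],[0,0,-0.13],[0,0,-0.13]],"spin":[0,0,0,0,0,0,0,0,0]}'; python3 go.py 551 150 235 161
```

```text
t: 16.05
tool_pos: [0.6272, -0.1653, 0.2376]
orientation: [0.518, 3.098, -0.0]
force: [0.0, -0.9, -1.6]
opening: 0.0241
gripper_force: 34.9
t 16.05 pos [ 0.6272 -0.1653  0.2376] yaw 161.0 tilt [ 2.e-04 -1.e-04 -1.e+00] travel [0.1747 0.2733 0.0025] spin 0.0 rows 7.779111598306449 0.0003068213421630077 F [ 0.03 -0.91 -1.63] open 0.02408741503023379
```

```bash
python3 -m inch '{"travel": [[0.017,0.027,0],[0.034,0.054,0],[0.051,0.08,0],[0.068,0.107,0],[0.085,0.134,0],[0.102,0.16,0],[0.119,0.187,0],[0.137,0.214,0],[0.155,0.243,0],[0.1747,0.2733,0]],"spin":[0,0,0,0,0,0,0,0,0,0]}'; python3 -m inch '{"travel": [[0,0,0.01],[0,0,0.02],[0,0,0.035],[0,0,0.045],[0,0,0.045],[0,0,0.045],[0,0,0.045]],"spin":[0,0,0,0,0,0,0]}'; python3 go.py 551 150 190 161
cat > pr.py <<'E'
from h import *
import sys
k=sys.argv[1]; s=robot.read_state(); tp=np.array(s["tool_pos"])*1000; print(tp.round(1),np.round(s["force"],2))
p,d=optics.read_camera("side"); np.savez(f"pics/side{k}.npz",p=p,d=d); W=world("side",d)*1000; q=p.astype(int)
tip=models.look_for("side","probe_tip"); print([(np.round(x["centre"],4),round(x["p"],2),proj("side",x["centre"]).round()) for x in tip])
r=np.hypot(W[...,0]-tp[0],W[...,1]-tp[1])
for z in range(70,150,6):
    m=(d>0)&(r<22)&(abs(W[...,2]-z)<3)
    if m.sum()>1: print(z,m.sum(),np.median(W[m][:,:2],0).round(1))
R,G,B=q[...,0],q[...,1],q[...,2]
sp=(d>0)&(abs(W[...,2]-67)<6)&(abs(R-G)<30)&(G>70)&(np.hypot(W[...,0]-551,W[...,1]-150)<20); print("spot",sp.sum(),W[sp].mean(0).round(1))
c=proj("side",[tp[0]/1000,tp[1]/1000,.09]).astype(int); o=p[c[1]-45:c[1]+45,c[0]-50:c[0]+50]
cv2.imwrite(f"pics/v{k}.png",cv2.cvtColor(cv2.resize(o,None,fx=6,fy=6,interpolation=cv2.INTER_CUBIC),cv2.COLOR_RGB2BGR))
E
python3 pr.py 20
```

```text
t: 16.88
tool_pos: [0.5491, 0.1509, 0.2349]
orientation: [-0.519, -3.094, 0.002]
force: [0.3, 0.2, -0.7]
opening: 0.0238
gripper_force: 34.9
t: 17.47
tool_pos: [0.5511, 0.1492, 0.1929]
orientation: [-0.52, -3.098, 0.0]
force: [0.0, -0.0, -0.0]
opening: 0.0238
gripper_force: 34.9
t 17.4667 pos [0.5511 0.1492 0.1929] yaw 160.93 tilt [-3.e-04 -1.e-04 -1.e+00] travel [0.0004 0.0007 0.0029] spin -0.0011 rows 0.07182569692618522 0.00911394373373983 F [ 0.03 -0.02 -0.02] open 0.02378958612267812
[551.1 149.2 192.9] [ 0.03 -0.02 -0.02]
[]
70 78 [550.9 150.5]
94 2 [550.7 145.3]
100 4 [549.8 148.8]
106 3 [550.8 149.9]
112 8 [546.7 149.9]
118 8 [547.1 150.7]
124 9 [547.1 149.9]
130 9 [548.5 151.4]
136 10 [548.4 151.5]
142 11 [547.9 151.5]
148 8 [548.1 151.1]
spot 21 [551.2 150.   67.6]
```

View pics/v20.png

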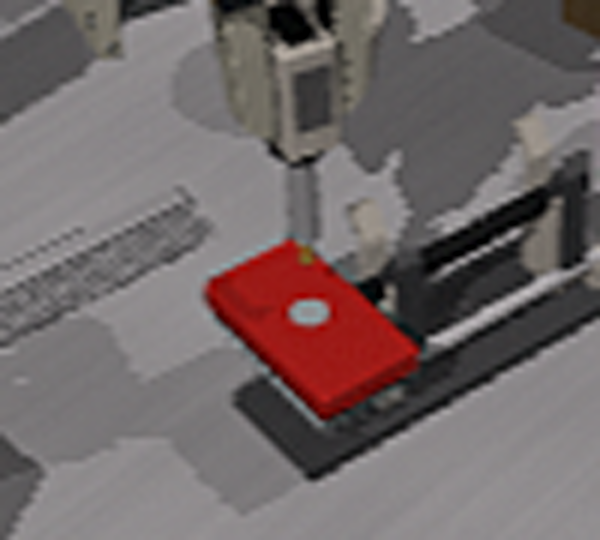

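The view shows the brass tip at crop (307,262), right above the disc at (310,313), with the probe upright. Lowering.

```bash
python3 -m inch '{"travel": [[0.0004,0.0007,0.007],[0.0004,0.0007,0.014],[0.0004,0.0007,0.02],[0.0004,0.0007,0.023],[0.0004,0.0007,0.023],[0.0004,0.0007,0.023],[0.0004,0.0007,0.023],[0.0004,0.0007,0.023]],"spin":[0,0,0,0,0,0,0,0]}'; python3 pr.py 21;  python3 go.py 551 150 159.6 161
```

```text
t: 18.23
tool_pos: [0.551, 0.1508, 0.1703]
orientation: [0.518, 3.098, 0.0]
force: [-0.1, 0.3, -1.0]
opening: 0.024
gripper_force: 34.9
[551.  150.8 170.3] [-0.13  0.26 -0.96]
[]
70 72 [547.9 152.5]
76 4 [550.7 148.9]
82 3 [548.7 151.8]
88 7 [546.8 150.3]
94 9 [549.1 152.7]
100 8 [546.7 152.6]
106 9 [547.1 153.4]
112 8 [550.1 152.5]
118 8 [546.  151.9]
124 10 [547.8 153. ]
130 4 [547.6 151.3]
136 6 [548.8 159.4]
142 7 [538.7 155.4]
148 17 [536.1 159.6]
spot 19 [550.4 151.1  68.4]
t 18.3333 pos [0.551  0.1508 0.1704] yaw 161.0 tilt [ 7.e-04  1.e-04 -1.e+00] travel [-0.0002 -0.0008  0.0108] spin 0.0001 rows 0.25861539596983846 0.0005789869105986736 F [ 0.34 -0.07 -1.4 ] open 0.02358997704546787
```

```bash
python3 -m inch '{"travel": [[0,-0.0006,0.002],[0,-0.0006,0.004],[0,-0.0006,0.006],[0,-0.0006,0.008],[0,-0.0006,0.0095],[0,-0.0006,0.0108],[0,-0.0006,0.0108],[0,-0.0006,0.0108],[0,-0.0006,0.0108]],"spin":[0,0,0,0,0,0,0,0,0]}'; for i in 1 2 3 4; do python3 -m inch '{"travel": [[0,0,0]],"spin":[0]}' | grep -E "pos|force: \["; done; python3 pr.py 22
```

```text
t: 19.08
tool_pos: [0.5506, 0.1502, 0.1593]
orientation: [0.518, 3.098, 0.0]
force: [-0.1, 0.6, 0.9]
opening: 0.0238
gripper_force: 34.9
tool_pos: [0.5506, 0.1502, 0.1593]
force: [0.1, 0.8, 0.9]
tool_pos: [0.5506, 0.1502, 0.1592]
force: [-0.2, 0.5, 1.0]
tool_pos: [0.5506, 0.1502, 0.1592]
force: [-0.9, 0.4, 0.8]
tool_pos: [0.5506, 0.1502, 0.1592]
force: [-0.1, 0.3, 0.8]
[550.6 150.2 159.2] [-0.14  0.31  0.83]
[]
70 56 [547.4 150.3]
76 6 [549.  151.1]
82 8 [546.2 152. ]
88 7 [548.3 151.8]
94 8 [546.9 152.9]
100 9 [546.7 151. ]
106 11 [547.3 151.4]
112 9 [547.  151.4]
118 5 [548.8 152.5]
130 7 [549.8 160.5]
136 19 [535.5 157.1]
142 22 [536.3 156.4]
148 25 [536.1 156.2]
spot 14 [551.5 150.6  67. ]
```

View pics/v22.png

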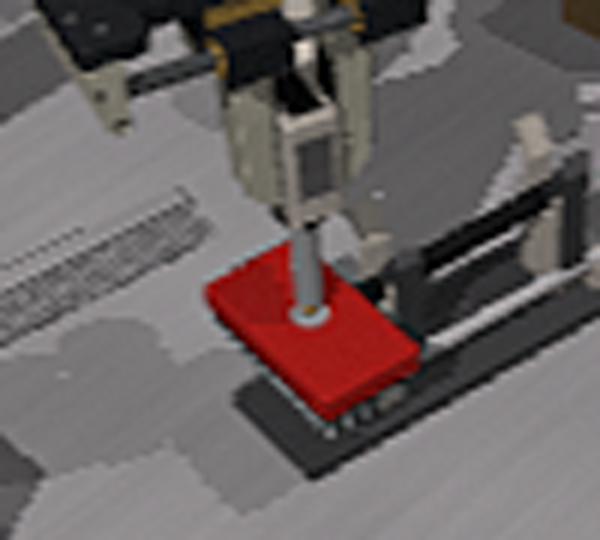

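The tip is on the disc at crop (311,314). The force rose by about 2 N from roughly -1.1 N in free air, and the geometry gives about 7 mm pushed in. Handing in.

```bash
python3 -c "
from plant import close_job
print(close_job())"
```

```text
the job is handed in; nothing more can be done
None
```

The brush is seated under the shut jaw in both forks, and the job was handed in at about 19 s with the thermometer held upright on the steel disc, its tip about half way in (about 2 N); no verdict came back.

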